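# Change the worn roller in the roller lane

### The arm

A 6-joint arm with a two-finger parallel gripper is mounted at the origin on a cart in front of the work surface, level with it; the furniture and walls round the work are solid. World frame = base frame: x ahead of the robot, y to its left, z up, the work surface at z = 0. Lengths are in mm, angles in rad, forces in N, time in s.
With the tool pointing down it reaches from about 275 to 825 mm from the base axis. Payload 5.2 kg.
Tool frame: the origin (TCP) lies at the very end of the fingers, on their centre line; the grasp point (between the pads) lies 19 mm behind it; z points along the fingers, y is the line along which they close (so a half turn about z gives the same grasp; the last joint's range is limited). The gripper opens to 93 mm and grips with 3 to 60 N. Pads are 15 mm wide; open, the fingers measure 128 mm over their backs; the gripper's body (75 mm by 188 mm) begins 65 mm behind the grasp point.
Start: joints at [0.978, 0.259, 1.535, -0, 1.348, -0.203], TCP at [208.981, 508.755, 218.653] pointing down, gripper open.
Joint ranges: [-3.14, 3.14], [-0.91, 2.08], [0.19, 2.58], [-1.22, 4.36], [0.22, 2.71], [-3.12, 3.12]. Speed limits (rad/s): [2.57, 2.57, 3.14, 3.14, 3.14, 3.14].

### API

Orientations are given as [roll, pitch, yaw] about the fixed x, y, z axes, in that order (R = Rz(yaw) Ry(pitch) Rx(roll)).
In Python, from bench import robot gives the robot as it stands. The module is installed in compiled form; this text tells all that it offers. Calls block until the motion is done:
- robot.move_ptp(position, orientation): joint-space move of the TCP to a pose.
- robot.move_linear(position, ori=None, speed=150, f_stop=None): straight line of the TCP; ori=None keeps the orientation; speed is the mean speed in mm/s. With f_stop (N) it stops when the force on the tool has changed by that much, and returns True; else False.
- robot.move_j(angles): joint-space move.
- robot.move_gripper(opening): opening from 0.0 (shut) to 1.0 (fully open); the grip force is fixed at half the most; returns when the fingers have stopped.
- robot.sleep(seconds).
- robot.inverse_kinematics(position, orientation): joint angles nearest the present ones, or None.
- robot.get_image(name): name is "scene" or "top"; returns a dict with "img" (480x640x3 uint8, blue, green, red), "fovy" (degrees; the focal length in pixels is half the picture's height over the tangent of half this angle, whatever the lens; pixels are square), "cx", "cy" (the principal point, pixels), "eye" and "orientation" of the camera in the world. Camera axes: x right, y down, z forward; pixel columns grow to the right and rows downward; lengths in mm; the calibration is good to about 2 mm. A picture is of the moment at which its call begins. There is no depth.
A pose or a line that the arm cannot do raises robot.MotionError and nothing moves.
- robot.hand_in(): hands the job in; it is judged then, once.
Readings, each from a call of its own:
- robot.current_t(): time.
- robot.current_qpos(): joint angles.
- robot.current_joint_vel(): joint speeds.
- robot.current_joint_efforts(): joint torques, N m.
- robot.current_tcp_pos(): TCP position.
- robot.current_eef_rot(): TCP orientation.
- robot.current_contact_force(): force on the tool from outside, world axes, zero at the start.
- robot.current_ft_torque(): the same for the moment, N m.
- robot.current_gripper_width(): opening from 0.0 (shut) to 1.0 (fully open).
- robot.current_finger_force(): force on a finger pad.
Only numpy, scipy, OpenCV 4.12 (cv2) and the standard library are available. Lean on these libraries where they do the work, as an engineer would, in place of code of your own. Each camera call takes 0.05 s, during which the arm holds its last target. There are 200 camera calls.

### The job

Change the worn roller of the little roller lane: push the grooved roller against its sprung end, lift it out and lay it in the free cradle of the plywood spares board. Then take the new smooth roller from the board, press its sprung end in and let it spring out between the rails, so that the pins at both ends sit fully in their holes in the place that the worn one left (either way round). Leave the castings and tools that lie about where they are.

Things in the scene. Friction and masses are not known exactly. Their poses are not given: they have to be found in the camera images.
- lane: Roller lane, painted steel, bolted to the pad. Origin: centre of its footprint at pad level; x runs across it (along the rollers, away from the robot), y along the rails, z up. Two upright rails 264 mm long, 6 mm thick, 53 mm high, inner faces at x = -58.5 and +58.5 mm. Four rollers sit between them, 72 mm apart: three good ones that stay, and the worn one at any of the four places.
- lane_near_rail_top (a point): Middle of the top edge of the lane's rail nearer the robot, 53 mm above the pad. This rail has four round through holes of 12 mm diameter at lane y = -108, -36, +36, +108 mm, centres 42 mm above the pad, so 11 mm below the top edge. Tie bars join the rails at lane y = -122 and +122 mm (tops 19 mm above the pad).
- lane_far_rail_top (a point): The same of the far rail; its holes face those of the near rail. A seated roller's pins lie on the bottoms of two facing holes (axis about 40 mm above the pad); its fixed boss bears on one rail's inner face and its plunger collar, pressed in about 4 mm by then, on the other's. Its centre is then 65 mm from the inner face on the sprung side.
- worn_roller_center (a point): Centre of the worn roller: the same as the new one but with two worn grooves 12 mm wide and 3 mm deep, 20 to 32 mm either side of its middle (the middle 40 mm is at full diameter). x along its axis toward the fixed end. At the start it is seated in the lane, sprung end toward the robot. Moved 7 mm or more toward its sprung end, its fixed pin is out of the hole and can be tilted up.
- new_roller_center (a point): Centre of the new roller, a smooth steel tube 36 mm in diameter, 100 mm long, about 0.27 kg. x along its axis toward the fixed end, z up. It starts in one of the board's two cradles, sprung end toward the robot, with its middle within 6 mm of the cradle's middle.
- new_roller_fixed_tip (a point): Tip of the new roller's rigid pin, 59 mm from the centre: at this end of the tube is a boss 14 mm in diameter and 2 mm long, then the pin, 8 mm in diameter, 7 mm long, chamfered.
- new_roller_sprung_tip (a point): Tip of the new roller's sprung pin, 76 mm from the centre when free: at this end a plunger stands out of the tube, a collar 14 mm in diameter and 19 mm long when free, then a pin 8 mm in diameter, 7 mm long, chamfered. Both move in together.
- new_roller_plunger (a joint): How far the new roller's plunger is pressed into the tube, m: 0 free, about 0.004 seated in the lane, 0.018 fully in. The spring takes 3.5 N to start, 5 N at 0.004, 10 N fully in.
- worn_roller_plunger (a joint): The same for the worn roller's plunger. While a sprung pin enters or leaves its hole, the tube reaches over the other rail and clears it only if tilted about 17 degrees, fixed end up; once the tube is between the rails, 11 degrees lift the fixed pin clear of that rail.
- board: Plywood spares board, fixed on the pad, 112 x 168 x 8 mm. Origin: centre of its underside; x along the cradles (away from the robot), y across, z up. Two cradles at y = -40 and +40 mm, each of four dowel chocks of 10 mm diameter (tops 18 mm above the pad, x 30 to 52 mm either way from the middle, y 20 mm either side). A roller in one lies on the board, axis 26 mm above the pad.
- free_cradle_center (a point): Centre of the board's free cradle at the height of a lying roller's axis: where the worn roller's centre goes.
- casting_a: Brass tap body casting, 163 x 69 x 42 mm, lying on the pad left of the lane; origin under its centre. Leave alone.
- casting_b: Brass tap body casting, 164 x 69 x 42 mm, lying on the pad right of the lane. Leave alone.
- thin_file: Needle file, 150 x 9 x 9 mm, lying between board and lane. Leave alone.
- driver: Screwdriver, 177 x 25 x 26 mm, lying beside the board. Leave alone.
- pen: Marker, 130 x 16 x 17 mm, lying at the front right of the pad. Leave alone.

How it is judged (in metres and radians):
At the end, for the whole second after the job is handed in: Both pins of the new roller are at least 3 mm into facing rail holes (within 6 mm of their centres), either way round; the worn roller lies in a cradle of the board (within 20 mm along, 8 mm across, 5 mm in height, 0.15 rad); both at rest (((x of new_roller_sprung_tip in the frame of lane below -0.0615 m and x of new_roller_fixed_tip in the frame of lane above 0.0615 m) or (x of new_roller_sprung_tip in the frame of lane above 0.0615 m and x of new_roller_fixed_tip in the frame of lane below -0.0615 m)) and ((y of new_roller_sprung_tip in the frame of lane between -0.114 and -0.102 m and y of new_roller_fixed_tip in the frame of lane between -0.114 and -0.102 m) or (y of new_roller_sprung_tip in the frame of lane between -0.042 and -0.03 m and y of new_roller_fixed_tip in the frame of lane between -0.042 and -0.03 m) or (y of new_roller_sprung_tip in the frame of lane between 0.03 and 0.042 m and y of new_roller_fixed_tip in the frame of lane between 0.03 and 0.042 m) or (y of new_roller_sprung_tip in the frame of lane between 0.102 and 0.114 m and y of new_roller_fixed_tip in the frame of lane between 0.102 and 0.114 m)) and z of new_roller_sprung_tip in the frame of lane between 0.036 and 0.048 m and z of new_roller_fixed_tip in the frame of lane between 0.036 and 0.048 m and x of worn_roller_center in the frame of board between -0.02 and 0.02 m and (y of worn_roller_center in the frame of board between -0.048 and -0.032 m or y of worn_roller_center in the frame of board between 0.032 and 0.048 m) and z of worn_roller_center in the frame of board between 0.021 and 0.031 m and angle between the x axis of worn_roller_center and the x axis of board, either way round below 0.15 rad and linear speed of each of new_roller, worn_roller below 0.02 m/s); the robot touches nothing.
It fails at once if the casting (casting_a) is moved more than 30 mm (distance of casting_a from where it was at the start of the episode above 0.03 m).
It fails at once if the casting (casting_b) is moved more than 30 mm (distance of casting_b from where it was at the start of the episode above 0.03 m).
It fails at once if the needle file (thin_file) is moved more than 30 mm (distance of thin_file from where it was at the start of the episode above 0.03 m).
It fails at once if the screwdriver (driver) is moved more than 30 mm (distance of driver from where it was at the start of the episode above 0.03 m).
It fails at once if the marker (pen) is moved more than 30 mm (distance of pen from where it was at the start of the episode above 0.03 m).
It also fails if it takes over 59 s, if anything falls off the work surface, if the arm or the gripper's body presses on something with over 40 N, if the wrist force passes 120 N, or if a joint passes its speed limit or range.

## Working session

There is one attempt and no reset: what is moved stays moved. The work goes in short steps, each a Python script; the robot and the scene stay as the last script left them, time stands still between calls to the robot, and variables do not carry over. Pictures are saved under pics/ and viewed, at most 10 in all, crops included, and the job is handed in when it is done.

```bash
mkdir -p pics; python3 - <<'E'
from bench import robot
import cv2
for n in("scene","top"):
    d=robot.get_image(n); cv2.imwrite(f"pics/{n}0.png",d["img"]); print(n,{k:v for k,v in d.items() if k!="img"})
print(robot.current_t(),robot.current_eef_rot())
E
```

```text
scene {'fovy': 45.2339557903592, 'cx': 315.0997470659868, 'cy': 233.70575766544286, 'eye': array([  53.74989624, -640.04329024,  842.12023418]), 'orientation': array([-2.34509934e+00, -1.17023363e-03, -6.82841991e-01])}
top {'fovy': 48.930876266374995, 'cx': 326.72852263746415, 'cy': 231.11120614350003, 'eye': array([380.73316037,   1.96434586, 939.84865647]), 'orientation': array([-2.9657216 , -0.01755143, -1.55527043])}
0.1 [-3.14000773e+00 -3.19253214e-04  2.75178858e+00]
```

View pics/top0.png

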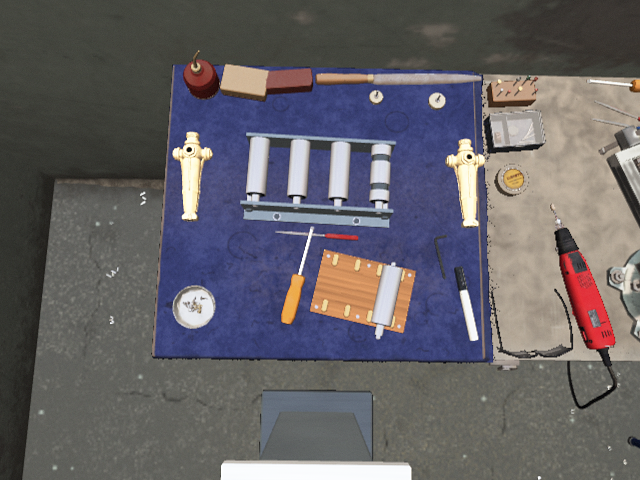

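View pics/scene0.png

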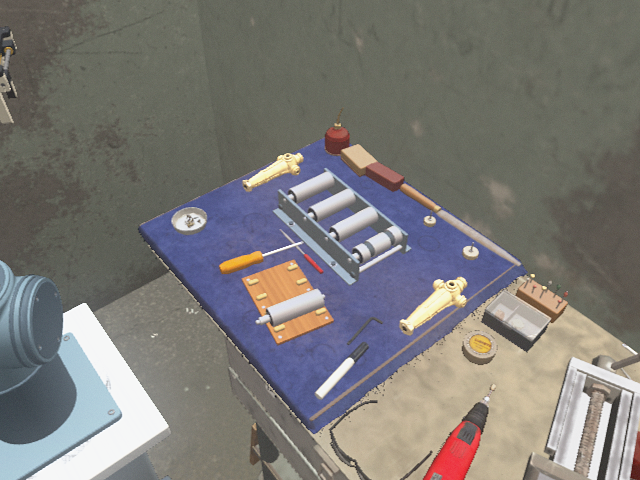

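The worn roller (dark grooves) sits at the lane's right-hand end, at about (381,172) in the top view. The new roller is in the board's right-hand cradle, at about (388,297). I'll enlarge both areas to pick exact points.

```bash
python3 - <<'E'
import cv2,numpy as np
a=cv2.imread("pics/top0.png"); 
c1=cv2.resize(a[125:240,235:405],None,fx=4.7,fy=4.7,interpolation=cv2.INTER_CUBIC)
cv2.imwrite("pics/c1.png",c1)
c2=cv2.resize(a[235:345,300:420],None,fx=5,fy=5,interpolation=cv2.INTER_CUBIC); cv2.imwrite("pics/c2.png",c2)
s=cv2.imread("pics/scene0.png")
c3=cv2.resize(s[165:345,235:415],None,fx=3.3,fy=3.3,interpolation=cv2.INTER_CUBIC);cv2.imwrite("pics/c3.png",c3)
E
```

```text
(no output)
```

View pics/c1.png

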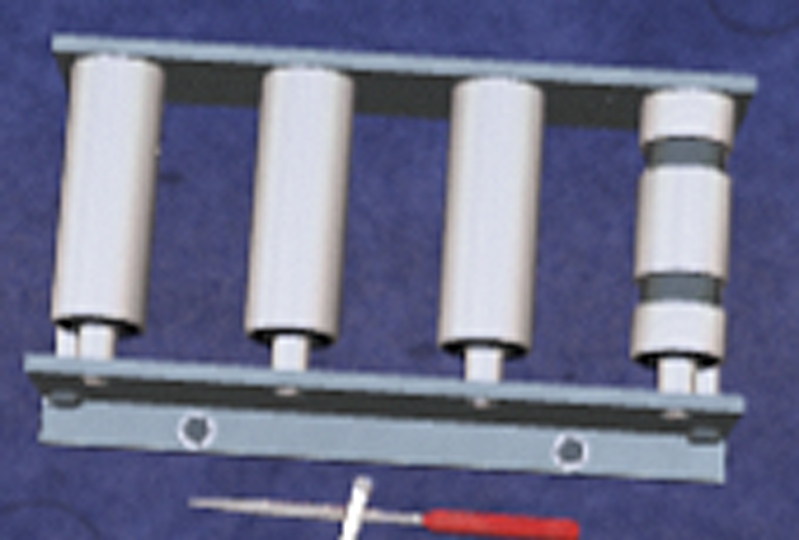

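View pics/c2.png

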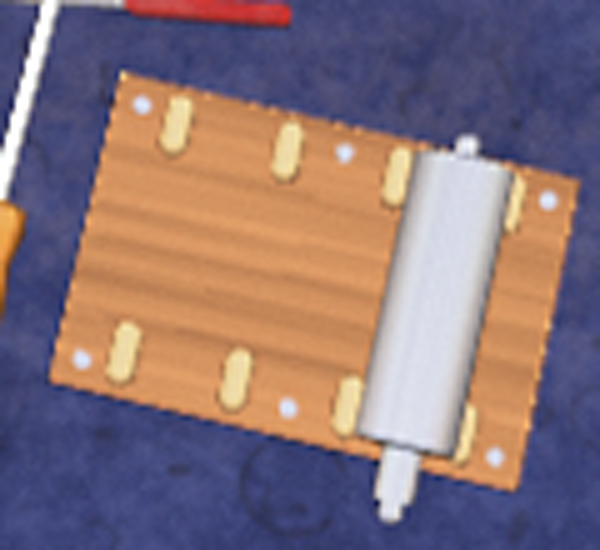

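View pics/c3.png

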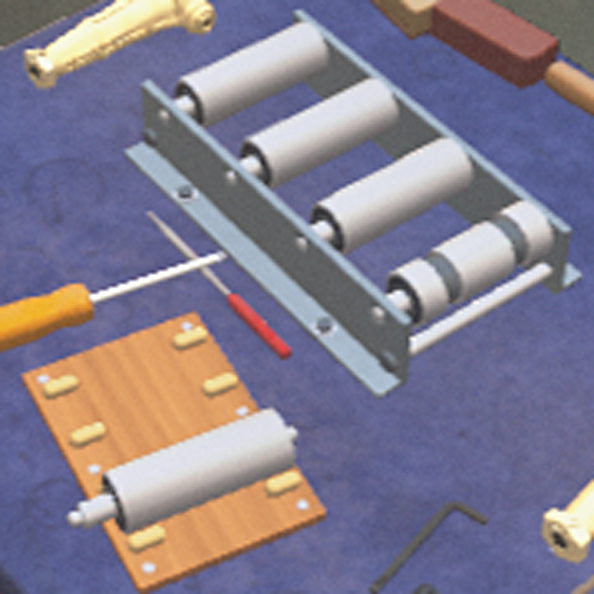

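The first crop shows the worn roller's grooves at about (685,150) and (680,288), at the low-y end of the lane. In the second crop, the new roller's tips are at (390,518) and (467,140), and the left cradle is free. The third crop shows the same rail ends and board corners from the side. I'll fit the lane, board and roller poses from both cameras together.

```bash
cat > fit.py <<'E'
from bench import robot
import numpy as np
from scipy.optimize import least_squares
from scipy.spatial.transform import Rotation as R
cams={n:robot.get_image(n) for n in("top","scene")}
def proj(n,P):
    d=cams[n]; f=240/np.tan(np.radians(d["fovy"])/2)
    q=R.from_euler("xyz",d["orientation"]).inv().apply(np.atleast_2d(P)-d["eye"])
    return f*q[:,:2]/q[:,2:]+[d["cx"],d["cy"]]
def crop(uv,n):
    o,s={"c1":((235,125),4.7),"c2":((300,235),5),"c3":((235,165),3.3)}[n]
    return np.array(uv)/s+o-.5+.5/s
def w(p,L): L=np.array(L,float); c,s=np.cos(p[2]),np.sin(p[2]); return np.c_[p[0]+c*L[:,0]-s*L[:,1],p[1]+s*L[:,0]+c*L[:,1],L[:,2]]
def fit(L,obs,x0):
    for sel in [["top"],["scene"],["top","scene"]]:
        g=lambda p:np.concatenate([(proj(n,w(p,L))-obs[n]).ravel() for n in sel])
        r=least_squares(g,x0,x_scale=[10,10,.1]); print(sel,r.x.round(4),"rms",np.sqrt(np.mean(r.fun**2)).round(2))
    return r.x
print("lane");fit([(-61.5,132,53),(-61.5,-132,53),(61.5,132,53),(61.5,-132,53)],
 {"top":crop([(27,363),(743,404),(54,43),(757,84)],"c1"),"scene":crop([(146,82),(408,321),(298,13),(568,230)],"c3")},[550,0,0])
print("board");fit([(56,84,8),(56,-84,8),(-56,84,8),(-56,-84,8)],
 {"top":crop([(123,72),(580,180),(51,382),(518,491)],"c2"),"scene":crop([(192,315),(325,512),(23,376),(145,590)],"c3")},[350,0,0])
print("new");fit([(-76,0,26),(59,0,26)],{"top":crop([(390,518),(467,140)],"c2"),"scene":crop([(72,518),(295,435)],"c3")},[350,0,0])
E
python3 fit.py
```

```text
lane
['top'] [ 6.433343e+02  4.277500e+00 -4.000000e-02] rms 0.22
['scene'] [ 6.451069e+02  4.502200e+00 -4.070000e-02] rms 0.35
['top', 'scene'] [ 6.439535e+02  4.207800e+00 -4.000000e-02] rms 0.41
board
['top'] [ 4.415558e+02 -7.767180e+01 -2.122000e-01] rms 0.26
['scene'] [ 4.419609e+02 -7.884640e+01 -2.017000e-01] rms 0.73
['top', 'scene'] [ 4.418146e+02 -7.816750e+01 -2.075000e-01] rms 0.63
new
['top'] [ 4.332262e+02 -1.162841e+02 -2.063000e-01] rms 0.5
['scene'] [ 4.347565e+02 -1.169084e+02 -2.330000e-01] rms 0.59
['top', 'scene'] [ 4.339477e+02 -1.166299e+02 -2.168000e-01] rms 0.71
```

```bash
cat > h.py <<'E'
from bench import robot
import numpy as np
from scipy.spatial.transform import Rotation as R
LANE=np.array([644.0,4.2,-.040]); BOARD=np.array([441.8,-78.2,-.2095]); OFF=14
def tcp(F,c,th=0.):
    "TCP pose for a roller centre c in frame F, fixed end up by th degrees"
    ori=[np.pi,-np.radians(th),F[2]]
    p=R.from_euler("z",F[2]).apply(c)+[F[0],F[1],0]
    return p+R.from_euler("xyz",ori).apply([0,0,OFF]),ori
def lane(d,th=0.,y=-108.,z=41.,up=0.):
    "roller centre d from the near rail's inner face along an axis through the hole"
    t=np.radians(th); return tcp(LANE,[-58.5+d*np.cos(t),y,z+d*np.sin(t)+up],th)
def lin(pose,speed=60,f=None):
    r=robot.move_linear(*pose,speed=speed,f_stop=f); return r
def rep(s=""):
    F=R.from_euler("z",-LANE[2]).apply(robot.current_contact_force())
    print(s,"t",round(robot.current_t(),2),"F lane",F.round(1),"M",np.round(robot.current_ft_torque(),2),"w",round(93*robot.current_gripper_width(),1),"tcp",np.round(robot.current_tcp_pos(),1))
E
python3 - <<'E'
from h import *
for a in [(65,0,-108,40,80),(56,0),(57,11),(60,18),(84,18),(84,18,-108,41,60)]:
    print(a,robot.inverse_kinematics(*lane(*a)))
robot.move_gripper(.52)
robot.move_ptp(*lane(65,z=40,up=70)); rep("above")
lin(lane(65,z=40),100); rep("down")
robot.move_gripper(0.3); rep("closed")
E
```

```text
(65, 0, -108, 40, 80) [-3.29650494e-01  5.29112183e-01  1.41176048e+00 -4.44089210e-16
  1.20071999e+00  1.28114583e+00]
(56, 0) [-3.33691009e-01  5.97819382e-01  1.50985453e+00 -4.44089210e-16
  1.03391874e+00  1.27710532e+00]
(57, 11) [-0.36792069  0.49488357  1.68720925  0.08754529  0.77943162  1.18613762]
(60, 18) [-0.39267109  0.4417664   1.79232212  0.18484416  0.61963799  1.08302437]
(84, 18) [-0.3783172   0.46375732  1.72913618  0.16847119  0.65817577  1.11413327]
(84, 18, -108, 41, 60) [-0.3783172   0.38899263  1.67202084  0.1451136   0.78845151  1.14522549]
above t 3.77 F lane [ 0.6  0.3 -0.9] M [-0.01  0.17  0.02] w 47.9 tcp [ 646.3 -102.9   96.3]
down t 4.62 F lane [-0.2  0.3  0.6] M [-0.04  0.18 -0.04] w 48.5 tcp [ 646.7 -104.1   26.5]
closed t 5.0 F lane [-0.1 -0.2  2.2] M [ 0.07  0.01 -0.01] w 35.3 tcp [ 646.8 -104.1   26.8]
```

Lateral force is about zero after gripping, so the hand is centred on the worn roller. Next I'll push, tilt and pull it out.

```bash
python3 - <<'E'
from h import *
lin(lane(56,z=40.5),40); rep("pushed")
lin(lane(57,11,z=41),50); rep("11deg")
lin(lane(60,18.5,z=41.3),50); rep("18deg")
lin(lane(86,18.5,z=41.5),50); rep("out")
lin(lane(90,18.5,z=41.5,up=50),100); rep("up")
import cv2
d=robot.get_image("scene"); cv2.imwrite("pics/w1.png",cv2.resize(d["img"][150:360,220:480],None,fx=2.8,fy=2.8))
E
```

```text
pushed t 5.38 F lane [ 7.1  0.7 -1.7] M [ 0.07 -1.07 -0.05] w 35.5 tcp [ 639.6 -103.9   27.2]
11deg t 5.77 F lane [ 7.4 -0.2 -4.3] M [ 0.2  -1.11 -0.05] w 35.3 tcp [ 641.  -104.2   39. ]
18deg t 6.1 F lane [ 8.   1.4 -4.5] M [ 0.18 -0.82 -0.04] w 35.1 tcp [ 643.4 -104.3   47.8]
out t 6.78 F lane [-0.6 -0.7 -3.6] M [-0.05  0.51 -0.06] w 35.4 tcp [ 666.5 -104.6   55. ]
up t 7.44 F lane [ 0.4 -0.  -4. ] M [0.05 0.43 0.03] w 35.5 tcp [ 670.3 -104.8  106.3]
```

View pics/w1.png

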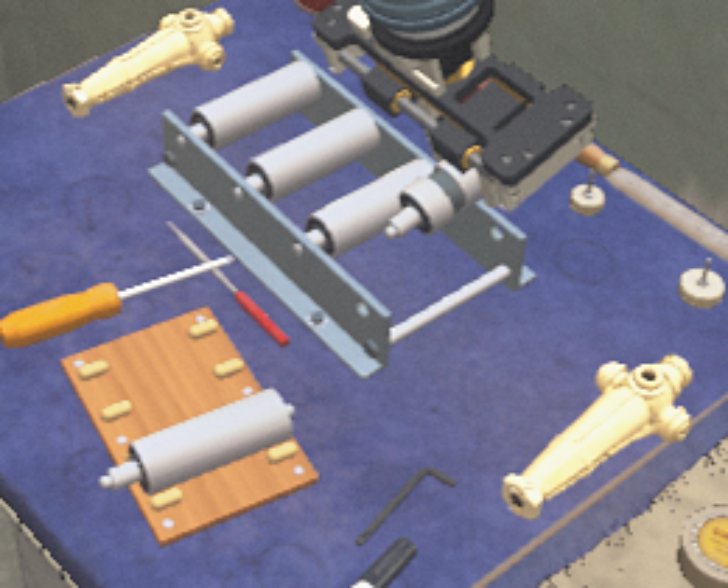

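The worn roller is out, held tilted over the lane at about (430,200). Next I'll lay it in the free cradle and grip the new one.

```bash
python3 - <<'E'
from h import *
lin(lane(80,18.5,z=41.5,up=80),150)
robot.move_ptp(*tcp(BOARD,[0,40,90])); rep("above")
lin(tcp(BOARD,[0,40,40]),100)
print(lin(tcp(BOARD,[0,40,25.5]),30,f=4)); rep("down")
robot.move_gripper(.52); robot.sleep(.2); rep("open")
lin(tcp(BOARD,[0,40,90]),150)
N=[.3,-39.4,90]
lin(tcp(BOARD,N),150)
lin(tcp(BOARD,[N[0],N[1],26]),100); rep("at new")
robot.move_gripper(.3); rep("closed")
lin(tcp(BOARD,[N[0],N[1],110]),150); rep("lift")
import cv2
robot.sleep(.2)
for n in("top","scene"): cv2.imwrite(f"pics/n_{n}.png",robot.get_image(n)["img"])
a=cv2.imread("pics/n_scene.png"); cv2.imwrite("pics/n1.png",cv2.resize(a[190:370,220:420],None,fx=3.3,fy=3.3))
E
```

```text
above t 8.72 F lane [-0.1  0.2 -2.5] M [0.02 0.09 0.01] w 35.3 tcp [452.2 -39.7  76.5]
True
down t 9.78 F lane [ 1.1  0.6 -0.8] M [-0.02 -0.12 -0.02] w 35.9 tcp [449.9 -39.   15.2]
open t 10.45 F lane [-0.3  0.1  0.5] M [-0.    0.22 -0.  ] w 48.5 tcp [449.5 -38.9  15.4]
at new t 12.48 F lane [-0.3 -0.1 -0.2] M [ 0.09  0.18 -0.01] w 48.3 tcp [ 434.2 -116.7   12.3]
closed t 12.87 F lane [0.4 0.5 3.8] M [ 0.18  0.13 -0.03] w 35.6 tcp [ 434.4 -117.    12.5]
lift t 13.57 F lane [ 0.3 -0.  -3. ] M [ 0.02  0.11 -0.06] w 35.3 tcp [ 433.2 -116.5   95.3]
```

View pics/n1.png

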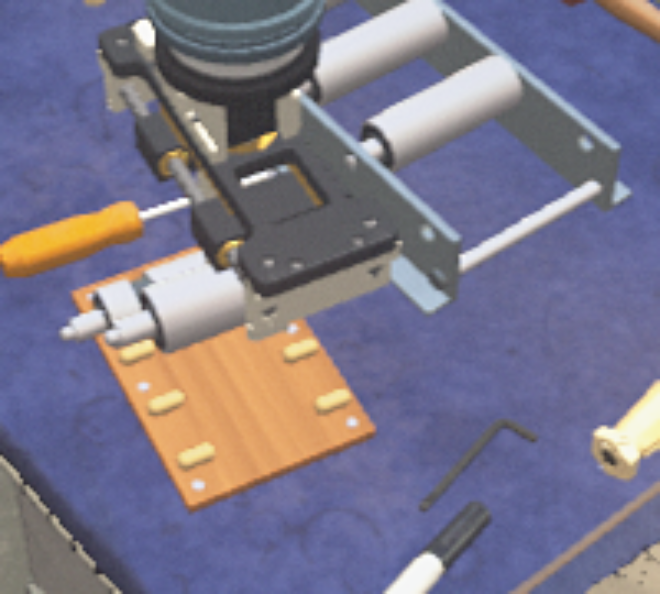

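Both rollers look right. The worn one lies in the left cradle, with its tip at about (70,333), and the new one is held level, with its tip at about (112,333). Next I'll insert the new one and check the force at d=73, before the collar should touch.

```bash
python3 - <<'E'
from h import *
robot.move_ptp(*lane(88,18.5,z=42.6,up=60)); rep("above")
print(lin(lane(88,18.5,z=42.6),100,f=8)); rep("tilted")
print(lin(lane(73.5,18.5,z=42.6),40,f=5)); robot.sleep(.15); rep("pin in?")
E
```

```text
above t 14.79 F lane [ 0.3 -0.6 -1.9] M [ 0.03  0.38 -0.01] w 35.0 tcp [ 667.5 -104.6  116.3]
False
tilted t 15.54 F lane [-0.   0.7 -2.3] M [ 0.05  0.41 -0.03] w 35.3 tcp [ 669.4 -105.2   57.8]
False
pin in? t 16.2 F lane [ 0.3  0.2 -2.7] M [-0.01  0.38  0.08] w 35.2 tcp [ 655.6 -104.4   52.9]
```

```bash
python3 - <<'E'
from h import *
print(lin(lane(71.5,18.5,z=42.6),30,f=5)); rep("71.5")
print(lin(lane(60,18.5,z=42.4),40,f=20)); rep("60")
print(lin(lane(57,11,z=42),40,f=20)); rep("11deg")
print(lin(lane(55,4,z=41.8),40,f=20)); rep("4deg")
print(lin(lane(55,0,z=41.8),40,f=20)); rep("level")
import cv2
for n in("top","scene"): cv2.imwrite(f"pics/l_{n}.png",robot.get_image(n)["img"])
E
```

```text
False
71.5 t 16.45 F lane [-0.1  0.1 -2.6] M [-0.03  0.34  0.  ] w 35.3 tcp [ 653.6 -104.4   52.1]
False
60 t 16.89 F lane [ 6.4  1.1 -1.7] M [ 0.19 -0.71 -0.02] w 35.4 tcp [ 644.7 -104.4   49.7]
False
11deg t 17.27 F lane [ 7.5  1.3 -1.4] M [ 0.1  -0.88 -0.04] w 35.3 tcp [ 643.3 -104.2   40.6]
False
4deg t 17.62 F lane [ 8.3  0.7 -1.6] M [ 0.07 -1.03  0.  ] w 35.3 tcp [ 640.7 -104.    32.7]
False
level t 17.88 F lane [ 7.3  0.8 -1.4] M [ 0.06 -1.08 -0.04] w 34.8 tcp [ 639.9 -104.    28.6]
```

```bash
python3 - <<'E'
from h import *
print(lin(lane(60.5,0,z=41.8),30,f=7)); rep("60.5")
print(lin(lane(64.5,0,z=41.3),30,f=7)); rep("64.5")
E
```

```text
False
60.5 t 18.31 F lane [ 5.6  0.9 -1.3] M [ 0.05 -0.89 -0.08] w 35.4 tcp [ 644.3 -104.1   28.7]
False
64.5 t 18.59 F lane [ 5.7  0.6 -1.5] M [-0.02 -0.65  0.05] w 35.1 tcp [ 646.8 -104.2   27.7]
```

The force fell smoothly and nothing blocked the move, so the fixed pin is in its hole. I'll release, clear the hand and check.

```bash
python3 - <<'E'
from h import *
import cv2
robot.move_gripper(.52); robot.sleep(.2); rep("open")
lin(lane(65,0,z=41,up=90),150)
robot.move_j([.978,.259,1.535,0,1.348,-.203]); robot.sleep(.3); rep("home")
T=robot.get_image("top")["img"][125:345,235:425]; S=robot.get_image("scene")["img"][165:345,235:415]
cv2.imwrite("pics/end.png",cv2.hconcat([cv2.resize(T,(400,463)),cv2.resize(S,(400,400)) if 0 else cv2.copyMakeBorder(cv2.resize(S,(400,400)),0,63,0,0,0)]))
E
```

```text
open t 19.27 F lane [-0.4  0.2 -0. ] M [-0.    0.13 -0.04] w 48.3 tcp [ 645.6 -103.9   27.3]
home t 23.0 F lane [ 0.6 -0.8  0.4] M [-0.02  0.05  0.02] w 48.6 tcp [209.4 508.6 218.4]
```

View pics/end.png

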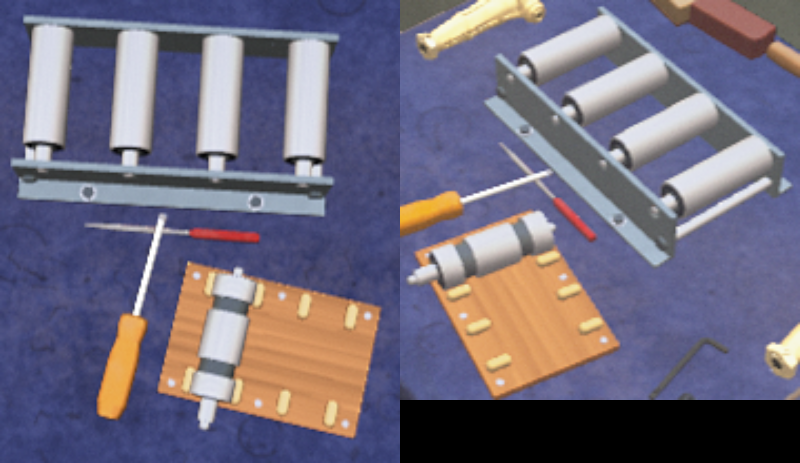

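The new roller sits like its neighbours, at about (308,95), with its sprung pin visible in the near hole at about (655,212). The worn one lies in the left cradle at about (222,335), and the loose items haven't moved.

```bash
python3 -c "
from bench import robot
print(robot.hand_in())"
```

```text
the job is handed in; nothing more can be done
None
```

The job is handed in at about 23 s on the robot's clock: the new roller is seated in the worn one's place, the worn roller lies in the free cradle, and the final pictures show the castings and tools in view undisturbed; no verdict came back.

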